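# Dock the bead tray and zero the bead counter

## Robot

A 6-joint arm with a two-finger parallel gripper is mounted at the origin on the work surface. World frame = base frame: x ahead of the robot, y to its left, z up, the work surface at z = 0. Lengths are in mm, angles in rad, forces in N, time in s.
With the tool pointing down it reaches from about 350 to 950 mm from the base axis. Payload 17.4 kg.
Tool frame: the origin (TCP) lies at the very end of the fingers, on their centre line; the grasp point (between the pads) lies 19 mm behind it; z points along the fingers, y is the line along which they close (so a half turn about z gives the same grasp; the last joint's range is limited). The gripper opens to 93 mm and grips with 3 to 60 N. Pads are 15 mm wide; open, the fingers measure 128 mm over their backs; the gripper's body (75 mm by 188 mm) begins 65 mm behind the grasp point.
Start: joints at [1.232, 0.116, 1.442, -0, 1.584, -0.038], TCP at [200, 644.696, 218.646] pointing down, gripper open.
Joint ranges: [-2.83, 2.83], [-0.83, 2.19], [0.07, 2.5], [-1.14, 4.28], [0.01, 3], [-2.97, 2.97]. Speed limits (rad/s): [1.89, 1.89, 2.22, 3.14, 3.14, 3.14].

## Interface

Orientations are given as [roll, pitch, yaw] about the fixed x, y, z axes, in that order (R = Rz(yaw) Ry(pitch) Rx(roll)).
In Python, from cell import r gives the robot as it stands. The module is installed in compiled form; this text tells all that it offers.
- The arm moves only by the tool move_arm, never from a script. Its argument "moves" is a list of rows, each an object with "grip": the finger opening in mm, from 0 to 93; "dp": the shift along the tool's x, y, z each as a share of 0.75 m, from -1 to 1, a list of three; "spin": the turn about the tool's z as a share of 1.5 rad, from -1 to 1. In form: [{"grip": grip, "dp": [x, y, z], "spin": spin}, ...]. A call has 1 to 12 rows; each row is the pose to reach, as a shift and turn from the pose commanded when the call began, along the tool's axes at that moment; what a row does not reach only later rows make up. A row lasts 1/10 s, in which the tool goes at most 50 mm and 8.59 degrees, less where a joint would pass 70% of its speed; a pose out of reach is approached as far as the arm can. A call with a number of a shift or a turn outside -1 to 1 is refused whole. A call with a gripper value outside its range is refused whole. The fingers move at their own pace and stop on an object; "squeeze" is the grip in N (left out, the last holds). Time passes only in rows, so rows that repeat a pose let the fingers close. It gives the time, the measured TCP pose, the force, the opening and the grip force at its end, in the units of the state.
- r.observe(): the state, without advancing time (a new reading comes with each control period).
- r.grab_frame(name): name is "side" or "top" or "wrist"; returns the picture (420x560x3 uint8, red, green, blue); there is no depth.
- r.calibration(name): a dict with "fx", "fy", "cx", "cy" (pixels), "k1" (the pictures are not rectified: a ray, as slopes to the right and down, at radius r is drawn at 1 + k1 r^2 times it, then the intrinsics apply), "pose" (4x4, takes a point from camera to world coordinates). Camera axes: x right, y up, looking along -z (the intrinsics and any distortion apply to the point x, -y, -z); pixel columns grow to the right and rows downward; lengths in mm; the calibration is good to about 2 mm. A picture is of the moment at which its call begins: read the wrist's pose just before it. calibration takes no time and is no camera call; for the wrist camera it gives the pose at the moment of the call.
- r.job_done(): hands the job in; it is judged then, once.
Trained networks look in the newest picture that a camera, given by its name, has taken for a name from the list of things; names that differ only in an ending like _2 or _b are one class to them, and where a whole thing is asked for, a point or a joint stands for the part that bears it (a point fixed in the world has none). Each returns a list of dicts, best first, with "confidence" (0 to 1); they miss things now and then, are a little off and sometimes report something else, mostly with a low value. They report only what shows in the picture. A call takes as long as a camera call. They do not tell look-alikes from the thing itself.
- r.regions_of(label, camera): "mask" (420x560 bool, what is visible of it) and "at" ([column, row] in pixels, amid what is visible of it).
- r.pinpoint(label, camera): "at" ([column, row] in pixels: a listed point, or the origin of a listed thing).
The state is a dict: "time": time; "joint_pos": joint angles; "qd": joint speeds; "joint_torque": joint torques, N m; "ee_pos": TCP position; "tcp_rot": TCP orientation; "ft_force": force on the tool from outside, world axes, zero at the start; "ft_torque": the same for the moment, N m; "grip_width": finger opening in mm; "gripper_force": force on a finger pad.
Only numpy, scipy, OpenCV 4.12 (cv2) and the standard library are available. Lean on these libraries where they do the work, as an engineer would, in place of code of your own. Each camera call takes 0.05 s, during which the arm holds its last target. There are 200 camera calls.

## Task

First butt the loose bead tray flush against the middle of the bead counter's docking side and let go of it. Then lift the stylus out of the slotted block by its thin steel shank, lay it across both saddles of the pen rest and let go, take it again by its wooden handle, and with its tip press the small zero button at the bottom of the square recess in the counter's face fully home and hold it in for a second. Finally lay the stylus back across the pen rest's saddles, leaving the tray flush and the other things on the table where they are.

Things in the scene. Friction and masses are not known exactly. Their poses are not given: they have to be found in the camera images.
- counter: bead counter, a white plastic box 110 x 110 x 70 mm fixed to the table, dark display on top; origin at the centre of its underside, z up. Its +x face (away from the robot) has the square recess of the zero button; its +y face is the docking side, with a grey plate.
- zero_mouth (a point): centre of the mouth of the recess, in the plane of the counter's +x face, 42 mm above the table; axes as counter. The recess is 18 x 18 mm, level, and runs along the counter's -x; the button's face lies 32 mm inside it.
- zero_face (a point): centre of the round face (14 mm across) of the zero button, 32 mm inside the recess; moves with the button; axes as counter
- zero (a joint): travel of the spring button along the counter's -x: 0 = out, 0.005 m = fully in; about 5 N holds it fully in
- dock (a point): middle of the counter's docking side (its +y face) at table height; axes as counter, so y points out of the face
- tray: loose white plastic bead tray, 56 (x) x 90 (y) x 40 mm high, 0.25 kg nominal, open at the top; the beads are moulded decoration; origin at the centre of its underside. Its -y end goes against the counter's docking side; when docked its origin is 45 mm out from the dock, its axes in line with the counter's.
- tray_corner_a (a point): lower corner of the tray's mating (-y) end, at its -x side
- tray_corner_b (a point): lower corner of the tray's mating (-y) end, at its +x side
- block: light wooden block fixed to the table, 95 (x) x 46 (y) x 56 mm, with an 18 mm wide slot along x, open at the top and at its -x end; slot floor 22 mm above the table; origin at the centre of its underside
- stylus: stylus: square wooden handle 14 x 14 x 85 mm, then a square steel shank 8 x 8 x 50 mm, then a round tip 6 mm across and 5 mm long; 60 g nominal. Origin at the centre of the handle, on the axis; the tip is towards its -x. At the start the handle lies sunk in the block's slot, out of the fingers' reach, axis 29 mm above the table; the shank sticks out of the slot's -x end.
- stylus_tip (a point): end of the stylus tip, on the axis, 97.5 mm from the handle's centre
- stylus_shank (a point): point on the shank's axis 70.5 mm from the handle's centre (27 mm from the tip end), where it can be grasped in the block
- rest: dark steel pen rest fixed to the table: base 90 (x) x 44 (y) x 6 mm, two saddles 8 mm thick at x = -28 and +28 mm, with floors 24 mm above the table and side cheeks 24 mm apart rising to 34 mm. Origin at the centre of its underside. With the handle lying centred across both saddles, along x, its axis is 31 mm above the table; between the saddles 48 mm are free for the fingers.
- jar: bystander: lidded glass jar, 52 mm across, 65 mm tall; origin at its underside
- beadbox: bystander: open cardboard box with one divider, 80 x 110 x 35 mm; origin at its underside
- saucers: bystander: stack of four saucers, 104 mm across, 36 mm tall; origin at its underside
- mug: bystander: blue ceramic mug, 72 mm across, 75 mm tall, handle at its +y side; origin at its underside
- brush: bystander: flat brush with a wooden handle, lying, 170 mm long; origin at its underside
- tape: bystander: cardboard ring (tape core) lying flat, 76 mm across, 22 mm tall; origin at its underside
- spatula: bystander: spatula lying flat, 170 mm long; origin at its underside
There are look-alikes about, which are no part of the job. Several things have the shape of the stylus; the one meant has the colours described above. Leave any yellow look-alike of the rest alone.

How it is judged (in metres and radians):
On the way, in this order (a step that is already met when the one before it is completed fails the run):
1. the tray stands flush against the middle of the docking side and is let go (y of each of tray_corner_a, tray_corner_b in the frame of dock below 0.003 m and x of tray in the frame of dock between -0.01 and 0.01 m and y of tray in the frame of dock between 0.042 and 0.052 m and height (world z) of tray below 0.006 m and angle between tray's own z axis and vertical below 0.06 rad and contact force between the fingers and tray below 0.1 N and linear speed of tray below 0.01 m/s), for 0.2 s.
2. the stylus is lifted by its shank (height (world z) of stylus above 0.045 m and distance between the grasp point and stylus_shank below 0.035 m and contact force between the fingers and stylus above 0.5 N), for 0.1 s.
3. the stylus lies across both saddles of the pen rest, let go (x of stylus in the frame of rest between -0.015 and 0.015 m and y of stylus in the frame of rest between -0.01 and 0.01 m and z of stylus in the frame of rest between 0.027 and 0.035 m and angle between the x axis of stylus and the x axis of rest, either way round below 0.25 rad and linear speed of stylus below 0.02 m/s and contact force between the fingers and stylus below 0.1 N), for 0.2 s.
4. the zero button is held fully in by the stylus tip, the stylus held by its handle, the tray still docked (value of joint zero above 0.004 m and distance between stylus_tip and zero_face below 0.01 m and distance between the grasp point and stylus below 0.045 m and contact force between the fingers and stylus above 0.5 N and y of each of tray_corner_a, tray_corner_b in the frame of dock below 0.003 m and x of tray in the frame of dock between -0.01 and 0.01 m and y of tray in the frame of dock between 0.042 and 0.052 m and height (world z) of tray below 0.006 m and angle between tray's own z axis and vertical below 0.06 rad), for 0.7 s.
At the end, for the whole second after the job is handed in: Tray on the table, both mating corners within 3 mm of the docking side, centre within 10 mm of its middle. Stylus released, at rest across both saddles: handle centre within 15 mm along, 10 mm across, 4 mm in height and 0.25 rad of the seat. Button out (under 1 mm) (all of step 3 and y of each of tray_corner_a, tray_corner_b in the frame of dock below 0.003 m and x of tray in the frame of dock between -0.01 and 0.01 m and y of tray in the frame of dock between 0.042 and 0.052 m and height (world z) of tray below 0.006 m and angle between tray's own z axis and vertical below 0.06 rad and value of joint zero below 0.001 m and linear speed of tray below 0.01 m/s); the robot touches nothing.
It fails at once if a bystander is moved by more than 30 mm (distance of any of jar, beadbox, saucers, mug, brush, tape, spatula from where it was at the start of the episode above 0.03 m).
It also fails if it takes over 72 s, if anything falls off the work surface, if the arm or the gripper's body presses on something with over 40 N, if the wrist force passes 120 N, or if a joint passes its speed limit or range.

## Working session

There is one attempt and no reset: what is moved stays moved. The work goes in short steps, Python scripts to look and compute and a tool call to move; the robot and the scene stay as the last step left them, time stands still between calls to the robot, and variables do not carry over. Pictures are saved under pics/ and viewed, at most 10 in all, crops included, and the job is handed in when it is done.

Besides the shell and the picture viewer there is one more tool, called as name(argument=value, ...) on one line, values as JSON. move_arm: Moves the arm, as the interface text tells. Its arguments: {"type":"object","properties":{"moves":{"type":"array"},"squeeze":{"type":"number"}},"required":["moves"]}

```bash
mkdir -p pics
cat > h.py <<'E'
import numpy as np,cv2
from cell import r
def ray(name,px,cal=None):
    c=cal or r.calibration(name)
    d=np.array([(px[0]-c['cx'])/c['fx'],(px[1]-c['cy'])/c['fy']]);u=d.copy()
    for _ in range(30): u=d/(1+c['k1']*(u@u))
    P=np.array(c['pose']); v=P[:3,:3]@np.array([u[0],-u[1],-1.])
    return P[:3,3],v/np.linalg.norm(v)
def onz(name,px,z,cal=None):
    o,v=ray(name,px,cal); return o+v*(z-o[2])/v[2]
def proj(name,p,cal=None):
    c=cal or r.calibration(name); P=np.array(c['pose']); q=P[:3,:3].T@(np.array(p)-P[:3,3])
    u=np.array([q[0],-q[1]])/-q[2]; u=u*(1+c['k1']*(u@u)); return np.array([c['cx']+c['fx']*u[0],c['cy']+c['fy']*u[1]])
def save(name,fn,im=None):
    im=r.grab_frame(name) if im is None else im
    cv2.imwrite('pics/'+fn,np.ascontiguousarray(im[:,:,::-1])); return im
def tri(pa,pb):
    (o1,v1),(o2,v2)=pa,pb; A=np.stack([v1,-v2],1); s=np.linalg.lstsq(A,o2-o1,rcond=None)[0]
    a=o1+v1*s[0];b=o2+v2*s[1]; return (a+b)/2,np.linalg.norm(a-b)
E
python3 - <<'E'
from h import *
np.set_printoptions(precision=1,suppress=True)
a=save('top','t0.png');b=save('side','s0.png')
print(r.observe())
for n in('top','side','wrist'):c=r.calibration(n);print(n,c['fx'],c['k1'],np.array(c['pose'])[:3,3])
Z=dict(counter=0,zero_mouth=42,dock=0,tray=0,tray_corner_a=0,tray_corner_b=0,block=0,stylus=29,stylus_tip=29,stylus_shank=29,rest=0)
for l,z in Z.items():
    for cam in('top','side'):
        for d in r.pinpoint(l,cam)[:4]: print(l,cam,np.array(d['at']),round(d['confidence'],2),onz(cam,d['at'],z))
E
```

```text
{'time': 0.1, 'joint_pos': array([ 1.2,  0.1,  1.4,  0. ,  1.6, -0. ]), 'qd': array([-0., -0., -0., -0.,  0.,  0.]), 'joint_torque': array([  0. , -72.3, -62.4,   0.1,   0. ,  -0. ]), 'ee_pos': array([199.9, 644.5, 218. ]), 'tcp_rot': array([-3.1, -0. ,  2.8]), 'ft_force': array([ 0. ,  0.1, -0. ]), 'ft_torque': array([ 0., -0.,  0.]), 'gripper_force': 0.0, 'grip_width': 93.10469457363921}
top 521.2800585891466 0.06933675435994183 [ 304.    -8.4 1444.3]
side 476.8228140794727 -0.15684510182840383 [  -11.1 -1047.6  1086. ]
wrist 364.3651571769166 -0.038112566204686275 [122.9 669.1 383.4]
counter top [242.3 238.5] 0.79 [488.6  68.5   0. ]
counter top [250.4 129.5] 0.61 [806.2  48.8   0. ]
counter top [309.1 155.4] 0.4 [ 729.3 -120.3    0. ]
counter side [248.1 210.8] 0.8 [489.1  75.2   0. ]
counter side [383.9 295.9] 0.3 [ 667.2 -446.4    0. ]
zero_mouth side [260.5 195.8] 0.64 [541.2  80.7  42. ]
dock top [425.4 173.1] 0.65 [ 677.5 -450.4    0. ]
dock top [308.7 156.1] 0.35 [ 727.2 -119.2    0. ]
tray top [186.  238.5] 0.81 [488.4 224.7   0. ]
tray side [228.3 187.5] 0.92 [482.4 225.2
[... 1137 characters left out ...]
7 301.7] 0.82 [ 399.1 -344.7   29. ]
stylus_tip side [263.8 261.9] 0.49 [ 415.1 -184.    29. ]
stylus_shank top [437.9 247.9] 0.7 [ 460.9 -464.3   29. ]
stylus_shank top [340. 252.] 0.68 [ 448.6 -199.1   29. ]
stylus_shank top [381.1 276.7] 0.63 [ 382.5 -307.9   29. ]
stylus_shank top [243.4 239.1] 0.58 [483.3  63.9  29. ]
stylus_shank side [330.7 330.2] 0.68 [ 456. -484.   29.]
stylus_shank side [271.8 304.4] 0.61 [ 361.1 -334.3   29. ]
stylus_shank side [194.8 155.5] 0.39 [437.  436.6  29. ]
rest top [396.  215.8] 0.73 [ 553.9 -362.2    0. ]
rest top [357.6 173. ] 0.71 [ 677.5 -258.1    0. ]
rest side [335.6 290.5] 0.7 [ 556.7 -360.6    0. ]
rest side [346.7 252.1] 0.64 [ 673. -250.    0.]
```

View pics/t0.png

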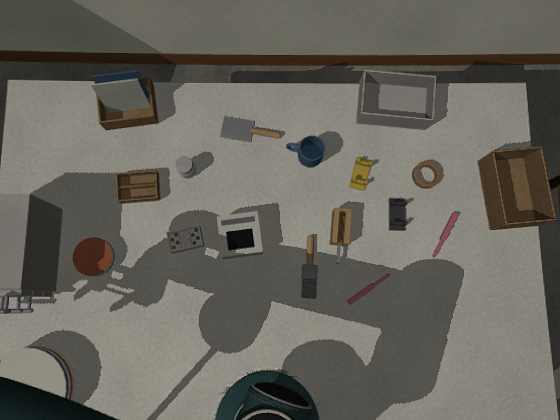

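View pics/s0.png

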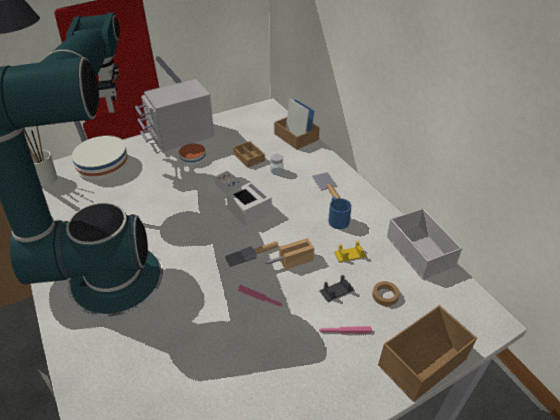

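Top picture: counter at about (241,235), tray (186,239), block with the wooden stylus (341,227), dark rest (399,214). The yellow rest at (361,172) and the pink styluses at (369,289) and (447,232) are look-alikes. I'll move the wrist camera over the tray and counter next.

```bash
cat >> h.py <<'E'
from scipy.spatial.transform import Rotation as Ro
def plan(p,yaw,frm=None):
    o=r.observe() ; e=np.array(o['ee_pos']) if frm is None else np.array(frm[:3]); rpy=o['tcp_rot']
    Rm=Ro.from_euler('xyz',rpy).as_matrix() if frm is None else Ro.from_euler('xyz',[np.pi,0,frm[3]]).as_matrix()
    y0=rpy[2] if frm is None else frm[3]
    d=Rm.T@(np.array(p)-e)/750; s=-((yaw-y0+np.pi)%(2*np.pi)-np.pi)/1.5
    print('dp',np.round(d,4).tolist(),'spin',round(s,4),'rpy',np.round(rpy,4),'t',round(o['time'],2))
E
python3 -c "
from h import *
plan([480,90,330],1.571)"
```

```text
dp [-0.5757, -0.5958, -0.1485] spin 0.8466 rpy [ 3.1416 -0.      2.8408] t 1.2
```

move_arm(moves=[{"grip": 93, "dp": [-0.576, -0.596, -0.149], "spin": 0.847}, {"grip": 93, "dp": [-0.576, -0.596, -0.149], "spin": 0.847}, {"grip": 93, "dp": [-0.576, -0.596, -0.149], "spin": 0.847}, {"grip": 93, "dp": [-0.576, -0.596, -0.149], "spin": 0.847}, {"grip": 93, "dp": [-0.576, -0.596, -0.149], "spin": 0.847}, {"grip": 93, "dp": [-0.576, -0.596, -0.149], "spin": 0.847}, {"grip": 93, "dp": [-0.576, -0.596, -0.149], "spin": 0.847}, {"grip": 93, "dp": [-0.576, -0.596, -0.149], "spin": 0.847}, {"grip": 93, "dp": [-0.576, -0.596, -0.149], "spin": 0.847}, {"grip": 93, "dp": [-0.576, -0.596, -0.149], "spin": 0.847}, {"grip": 93, "dp": [-0.576, -0.596, -0.149], "spin": 0.847}, {"grip": 93, "dp": [-0.576, -0.596, -0.149], "spin": 0.847}])

```text
time: 2.4
ee_pos: [466.5, 115.5, 325.5]
tcp_rot: [3.141, -0.0, 1.57]
ft_force: [1.4, 0.7, -0.6]
grip_width: 93.1
gripper_force: 0.0
```

```bash
cat >> h.py <<'E'
def rect(mask,cam,z,cal=None):
    m=mask.astype(np.uint8); c=max(cv2.findContours(m,0,2)[0],key=cv2.contourArea).reshape(-1,2)
    p=np.array([onz(cam,q,z,cal)[:2] for q in c],np.float32); return cv2.minAreaRect(p)
E
python3 - <<'E'
from h import *
np.set_printoptions(precision=1,suppress=True)
im=save('wrist','w1.png');c=r.calibration('wrist');print(r.observe()['ee_pos'],np.array(c['pose'])[:3,3])
for l,z in dict(counter=70,tray=40).items():
  for d in r.regions_of(l,'wrist')[:2]: print(l,d['confidence'],d['at'],rect(d['mask'],'wrist',z,c))
for l,z in dict(counter=0,tray=0,dock=0,zero_mouth=42,tray_corner_a=0).items():
  for d in r.pinpoint(l,'wrist')[:3]: print(l,d['confidence'],np.array(d['at']),onz('wrist',d['at'],z,c))
E
```

```text
[469.  110.4 326.5] [469.1 191.9 491.7]
counter 0.77 [305.3, 199.4] ((493.755615234375, 74.3077621459961), (110.50336456298828, 120.55906677246094), 7.680478096008301)
tray 0.82 [300.0, 68.2] ((485.95196533203125, 220.51986694335938), (57.8629264831543, 91.36585998535156), 12.165884017944336)
counter 0.63 [302.9 187.4] [493.5  71.2   0. ]
tray 0.87 [297.   71.2] [484.7 223.5   0. ]
dock 0.64 [346.7 188.4] [554.5  69.5   0. ]
zero_mouth 0.56 [348.1 189.3] [549.   78.8  42. ]
tray_corner_a 0.92 [283.1 114.5] [466.6 169.7   0. ]
```

View pics/w1.png

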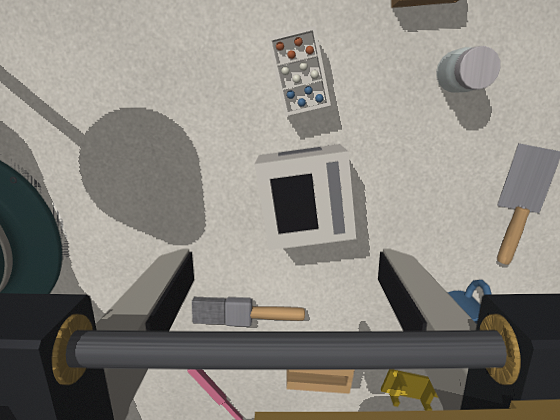

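Wrist picture: the counter top spans about (257,163) to (357,241) and the tray (273,35) to (329,110). The mask rectangles match the given sizes. Counter is at about (494,70) with yaw 0.132, tray at about (485.5,221) with yaw 0.212.

```bash
python3 -c "
from h import *
print(r.observe()['ee_pos'])
plan([485.5,221,70],1.571+.212)"
```

```text
[465.6557872  118.65670406 324.66024819]
dp [0.1364, 0.0267, 0.3396] spin -0.1406 rpy [-3.1414e+00 -1.0000e-04  1.5722e+00] t 2.8
```

move_arm(moves=[{"grip": 93, "dp": [0.136, 0.027, 0.34], "spin": -0.141}, {"grip": 93, "dp": [0.136, 0.027, 0.34], "spin": -0.141}, {"grip": 93, "dp": [0.136, 0.027, 0.34], "spin": -0.141}, {"grip": 93, "dp": [0.136, 0.027, 0.34], "spin": -0.141}, {"grip": 93, "dp": [0.136, 0.027, 0.34], "spin": -0.141}, {"grip": 93, "dp": [0.136, 0.027, 0.34], "spin": -0.141}, {"grip": 93, "dp": [0.136, 0.027, 0.34], "spin": -0.141}, {"grip": 93, "dp": [0.136, 0.027, 0.34], "spin": -0.141}, {"grip": 93, "dp": [0.136, 0.027, 0.34], "spin": -0.141}])

```text
time: 3.7
ee_pos: [487.1, 219.8, 72.0]
tcp_rot: [3.139, -0.0, 1.782]
ft_force: [-0.2, 0.7, 0.4]
grip_width: 92.7
gripper_force: 0.0
```

```bash
python3 -c "
from h import *
print(r.observe()['ee_pos'])
plan([485.5,221,12],1.571+.212)"
```

```text
[487.07351714 219.8093521   71.95682182]
dp [0.002, -0.0019, 0.0799] spin -0.0005 rpy [ 3.1390e+00 -3.0000e-04  1.7823e+00] t 3.7
```

move_arm(moves=[{"grip": 93, "dp": [0, 0, 0.08], "spin": 0}, {"grip": 93, "dp": [0, 0, 0.08], "spin": 0}, {"grip": 93, "dp": [0, 0, 0.08], "spin": 0}, {"grip": 93, "dp": [0, 0, 0.08], "spin": 0}, {"grip": 50, "dp": [0, 0, 0.08], "spin": 0}, {"grip": 50, "dp": [0, 0, 0.08], "spin": 0}, {"grip": 50, "dp": [0, 0, 0.08], "spin": 0}, {"grip": 50, "dp": [0, 0, 0.08], "spin": 0}, {"grip": 50, "dp": [0, 0, 0.08], "spin": 0}, {"grip": 50, "dp": [0, 0, 0.08], "spin": 0}, {"grip": 50, "dp": [0, 0, 0.08], "spin": 0}], squeeze=15)

```text
time: 4.8
ee_pos: [486.2, 219.5, 9.9]
tcp_rot: [-3.141, 0.0, 1.782]
ft_force: [-5.0, -1.8, 6.1]
grip_width: 56.2
gripper_force: 15.0
```

```bash
python3 -c "
from h import *
print(r.observe()['ee_pos'])
# hold tray; grip at tray centre (assume); pre-contact 6mm short, yaw aligned
import numpy as np
y=.132;ax=np.array([-np.sin(y),np.cos(y)]);dk=np.array([494,70])+55*ax
print(dk)
for k in(51,42): plan([*(dk+ax*k),12],1.571+y)"
```

```text
[486.23838069 219.51374603   9.92715639]
[486.76106468 124.52153534]
dp [-0.0562, -0.0205, -0.0028] spin 0.0526 rpy [-3.141   0.      1.7819] t 4.8
dp [-0.0682, -0.0214, -0.0027] spin 0.0526 rpy [-3.141   0.      1.7819] t 4.8
```

move_arm(moves=[{"grip": 50, "dp": [-0.014, -0.005, 0], "spin": 0.013}, {"grip": 50, "dp": [-0.028, -0.01, 0], "spin": 0.026}, {"grip": 50, "dp": [-0.042, -0.015, 0], "spin": 0.04}, {"grip": 50, "dp": [-0.05, -0.02, 0], "spin": 0.053}, {"grip": 50, "dp": [-0.054, -0.0205, 0], "spin": 0.053}, {"grip": 50, "dp": [-0.054, -0.0205, 0], "spin": 0.053}, {"grip": 50, "dp": [-0.054, -0.0205, 0], "spin": 0.053}])

```text
time: 5.5
ee_pos: [479.9, 176.0, 9.9]
tcp_rot: [-3.141, 0.001, 1.703]
ft_force: [-0.8, -5.1, 7.2]
grip_width: 55.9
gripper_force: 15.0
```

Run:
```python
from h import *
np.set_printoptions(precision=2,suppress=True)
im=save('top','t1.png');c=r.calibration('top');o=r.observe();print(o['ee_pos'],o['tcp_rot'])
cr=cv2.resize(im[190:290,140:290],None,fx=5,fy=5,interpolation=cv2.INTER_CUBIC);save('','t1c.png',cr)
for l,z in dict(counter=70,tray=40).items():
  for d in r.regions_of(l,'top')[:1]: print(l,d['confidence'],d['at'],rect(d['mask'],'top',z,c))
```

```text
[479.89 176.02   9.94] [-3.14  0.    1.7 ]
counter 0.91 [243.9, 233.5] ((490.7135925292969, 65.56072998046875), (113.67137145996094, 94.73712158203125), 10.33336353302002)
tray 0.73 [243.3, 236.7] ((494.38555908203125, 68.95281982421875), (118.74962615966797, 99.7216796875), 7.4223127365112305)
```

View pics/t1c.png

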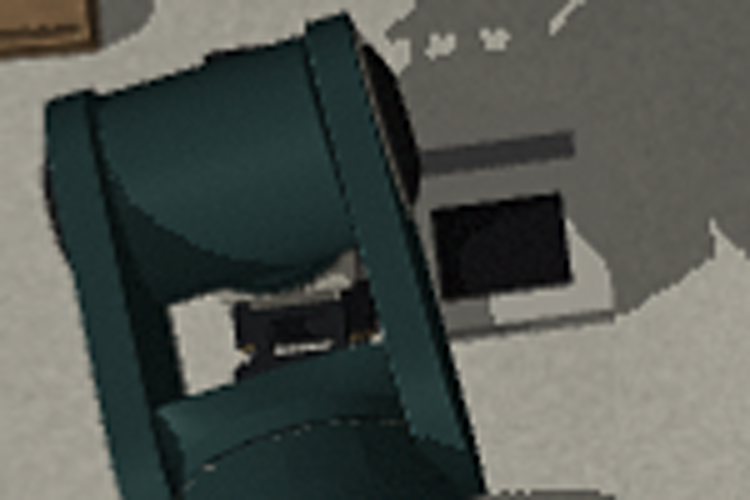

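The arm hides the tray in this crop; only the counter top shows, with its display at about (500,245). I'll push on and judge by force.

move_arm(moves=[{"grip": 50, "dp": [-0.003, 0, 0], "spin": 0}, {"grip": 50, "dp": [-0.006, 0, 0], "spin": 0}, {"grip": 50, "dp": [-0.009, 0, 0], "spin": 0}, {"grip": 50, "dp": [-0.011, 0, 0], "spin": 0}, {"grip": 50, "dp": [-0.011, 0, 0], "spin": 0}])

```text
time: 6.15
ee_pos: [481.1, 168.5, 9.9]
tcp_rot: [3.141, -0.0, 1.702]
ft_force: [-0.3, 3.7, 4.5]
grip_width: 55.9
gripper_force: 14.9
```

move_arm(moves=[{"grip": 50, "dp": [-0.002, 0, 0], "spin": 0}, {"grip": 50, "dp": [-0.004, 0, 0], "spin": 0}, {"grip": 50, "dp": [-0.006, 0, 0], "spin": 0}, {"grip": 50, "dp": [-0.006, 0, 0], "spin": 0}])

```text
time: 6.55
ee_pos: [481.8, 165.8, 9.9]
tcp_rot: [3.14, -0.004, 1.703]
ft_force: [0.4, 20.9, -1.1]
grip_width: 56.1
gripper_force: 15.0
```

move_arm(moves=[{"grip": 93, "dp": [-0.003, 0, 0], "spin": 0}, {"grip": 93, "dp": [-0.001, 0, 0], "spin": 0}, {"grip": 93, "dp": [0, 0, 0], "spin": 0}, {"grip": 93, "dp": [0, 0, 0], "spin": 0}, {"grip": 93, "dp": [0, 0, -0.06], "spin": 0}, {"grip": 93, "dp": [0, 0, -0.12], "spin": 0}, {"grip": 93, "dp": [0, 0, -0.18], "spin": 0}, {"grip": 93, "dp": [0, 0, -0.24], "spin": 0}, {"grip": 93, "dp": [-0.06, 0, -0.25], "spin": 0}, {"grip": 93, "dp": [-0.11, 0, -0.25], "spin": 0}, {"grip": 93, "dp": [-0.11, 0, -0.25], "spin": 0}])

```text
time: 7.65
ee_pos: [492.8, 79.2, 197.8]
tcp_rot: [3.141, 0.001, 1.699]
ft_force: [0.3, -0.8, -0.3]
grip_width: 93.1
gripper_force: 0.0
```

Run:
```python
from h import *
np.set_printoptions(precision=1,suppress=True)
im=save('wrist','w2.png');c=r.calibration('wrist');print(r.observe()['ee_pos'],np.array(c['pose'])[:3,3])
for l,z in dict(counter=70,tray=40).items():
  for d in r.regions_of(l,'wrist')[:2]: print(l,d['confidence'],d['at'],rect(d['mask'],'wrist',z,c))
for l,z in dict(counter=0,tray=0).items():
  for d in r.pinpoint(l,'wrist')[:3]: print(l,d['confidence'],np.array(d['at']),onz('wrist',d['at'],z,c))
```

```text
[492.5  80.8 197.4] [482.2 161.4 362.8]
counter 0.93 [283.8, 196.0] ((491.1272277832031, 80.27727508544922), (111.33161163330078, 116.29771423339844), 7.934731483459473)
tray 0.86 [283.1, 71.4] ((480.12353515625, 176.74964904785156), (56.711204528808594, 88.82131958007812), 7.394425868988037)
counter 0.67 [283.6 181.7] [490.7  79.4   0. ]
tray 0.64 [285.5  77.6] [479.7 179.4   0. ]
```

View pics/w2.png

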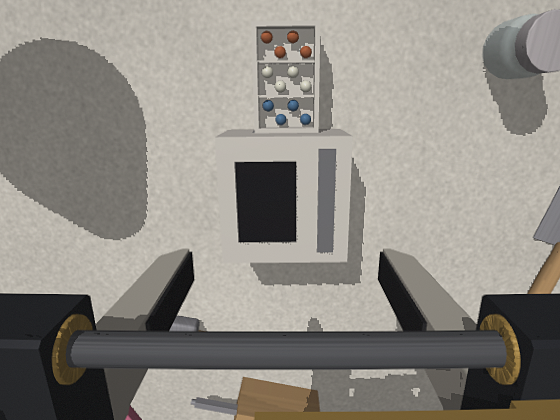

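The tray now sits against the docking face: its lower edge is at about (255–318,131), touching the counter's plate. Relative to the counter it measures 100 mm out, about 2 mm sideways and 0.5° off. Next I'll look at the block and rest.

```bash
python3 -c "
from h import *
o=r.observe();print(o['ee_pos'],o['joint_pos'])
plan([490,-430,260],1.571)"
```

```text
[492.236712    82.99517665 197.08374946] [ 1.15875779e-01 -2.67771479e-01  1.83869180e+00  9.21082393e-05
  1.57110145e+00 -1.64023708e-02]
dp [-0.6776, -0.0932, -0.0839] spin 0.088 rpy [-3.1412e+00 -1.0000e-04  1.7031e+00] t 7.9
```

move_arm(moves=[{"grip": 93, "dp": [-0.678, -0.093, -0.084], "spin": 0.088}, {"grip": 93, "dp": [-0.678, -0.093, -0.084], "spin": 0.088}, {"grip": 93, "dp": [-0.678, -0.093, -0.084], "spin": 0.088}, {"grip": 93, "dp": [-0.678, -0.093, -0.084], "spin": 0.088}, {"grip": 93, "dp": [-0.678, -0.093, -0.084], "spin": 0.088}, {"grip": 93, "dp": [-0.678, -0.093, -0.084], "spin": 0.088}, {"grip": 93, "dp": [-0.678, -0.093, -0.084], "spin": 0.088}, {"grip": 93, "dp": [-0.678, -0.093, -0.084], "spin": 0.088}, {"grip": 93, "dp": [-0.678, -0.093, -0.084], "spin": 0.088}, {"grip": 93, "dp": [-0.678, -0.093, -0.084], "spin": 0.088}, {"grip": 93, "dp": [-0.678, -0.093, -0.084], "spin": 0.088}, {"grip": 93, "dp": [-0.678, -0.093, -0.084], "spin": 0.088}])

```text
time: 9.1
ee_pos: [490.2, -432.2, 259.4]
tcp_rot: [-3.141, -0.001, 1.569]
ft_force: [0.2, 0.1, 0.3]
grip_width: 92.5
gripper_force: 0.0
```

move_arm(moves=[{"grip": 40, "dp": [0, 0, 0], "spin": 0}, {"grip": 40, "dp": [0, 0, 0], "spin": 0}, {"grip": 40, "dp": [0, 0, 0], "spin": 0}, {"grip": 40, "dp": [0, 0, 0], "spin": 0}])

```text
time: 9.5
ee_pos: [490.2, -430.0, 260.6]
tcp_rot: [3.141, 0.0, 1.571]
ft_force: [0.1, 1.3, 0.3]
grip_width: 65.8
gripper_force: 0.0
```

Run:
```python
from h import *
np.set_printoptions(precision=1,suppress=True)
c=r.calibration('wrist');im=save('wrist','w3.png');print(r.observe()['ee_pos'],np.array(c['pose'])[:3,3])
for l,z in dict(block=56,stylus=36,rest=34).items():
  for d in r.regions_of(l,'wrist')[:3]: print(l,d['confidence'],d['at'],rect(d['mask'],'wrist',z,c))
for l,z in dict(block=0,rest=0,stylus=29,stylus_tip=29,stylus_shank=29).items():
  for d in r.pinpoint(l,'wrist')[:3]: print(l,d['confidence'],np.array(d['at']),onz('wrist',d['at'],z,c))
```

```text
[ 490.1 -430.3  260.6] [ 490.2 -348.8  426. ]
stylus 0.77 [160.4, 33.2] ((371.1726379394531, -293.1312255859375), (15.46043586730957, 99.30623626708984), 35.20039749145508)
rest 0.7 [462.8, 18.5] ((662.0885009765625, -266.9169921875), (46.5647087097168, 87.52828979492188), 76.78673553466797)
rest 0.65 [342.3, 108.6] ((552.8619384765625, -359.9320068359375), (42.430580139160156, 84.93614959716797), 89.02516174316406)
rest 0.93 [457.5  15.4] [ 674.4 -262.4    0. ]
rest 0.88 [344.9 108.4] [ 557.4 -360.4    0. ]
stylus 0.66 [314.1 226.1] [ 523.2 -491.4   29. ]
stylus 0.59 [137.5   4.5] [ 343.4 -259.    29. ]
stylus_tip 0.88 [195.2  84.8] [ 396.1 -335.8   29. ]
stylus_tip 0.67 [237.4 186.2] [ 436.3 -444.1   29. ]
stylus_tip 0.29 [435.2 182. ] [ 658.1 -439.    29. ]
stylus_shank 0.86 [263.6 199.3] [ 465.4 -459.3   29. ]
stylus_shank 0.7 [180.9  59.6] [ 383. -311.   29.]
```

View pics/w3.png

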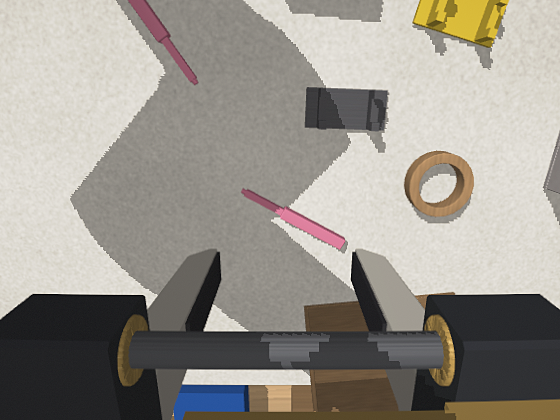

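This picture shows the dark rest at (306–387, 88–130), nearly in line with x. The pink look-alikes are at (165,40) and (295,218), and the block is out of view above. I'll shift 100 mm so both show.

move_arm(moves=[{"grip": 40, "dp": [0.06, -0.02, 0.06], "spin": 0}, {"grip": 40, "dp": [0.133, -0.027, 0.067], "spin": 0}, {"grip": 40, "dp": [0.133, -0.027, 0.067], "spin": 0}, {"grip": 40, "dp": [0.133, -0.027, 0.067], "spin": 0}, {"grip": 40, "dp": [0.133, -0.027, 0.067], "spin": 0}, {"grip": 40, "dp": [0.133, -0.027, 0.067], "spin": 0}])

```text
time: 10.55
ee_pos: [469.9, -332.1, 210.5]
tcp_rot: [3.141, 0.0, 1.57]
ft_force: [-0.5, -0.0, 0.2]
grip_width: 39.5
gripper_force: 0.0
```

Run:
```python
from h import *
np.set_printoptions(precision=1,suppress=True)
c=r.calibration('wrist');im=save('wrist','w4.png');print(r.observe()['ee_pos'],np.array(c['pose'])[:3,3])
for l,z in dict(block=56,stylus=36,rest=34).items():
  for d in r.regions_of(l,'wrist')[:3]: print(l,d['confidence'],d['at'],rect(d['mask'],'wrist',z,c))
for l,z in dict(block=0,rest=0,stylus=29,stylus_tip=29,stylus_shank=29).items():
  for d in r.pinpoint(l,'wrist')[:3]: print(l,d['confidence'],np.array(d['at']),onz('wrist',d['at'],z,c))
save('','w4c.png',cv2.resize(im[10:260,190:470],None,fx=2.4,fy=2.4,interpolation=cv2.INTER_CUBIC))
```

```text
[ 469.9 -332.1  210.3] [ 470.  -250.8  375.8]
block 0.88 [346.7, 27.9] ((516.5830078125, -201.30947875976562), (52.21293640136719, 96.79214477539062), 84.54100799560547)
stylus 0.69 [313.9, 28.4] ((486.210205078125, -194.88436889648438), (12.974845886230469, 138.02345275878906), 84.17901611328125)
stylus 0.67 [158.1, 111.3] ((361.3385314941406, -273.2669372558594), (16.407373428344727, 129.71981811523438), 34.44622039794922)
rest 0.88 [487.6, 107.3] ((660.7186889648438, -259.2829895019531), (44.63387680053711, 90.96847534179688), 75.1543197631836)
rest 0.69 [365.8, 207.3] ((550.2686157226562, -355.6565246582031), (49.80622100830078, 84.40624237060547), 88.77648162841797)
block 0.69 [333.8  39.8] [ 516.  -197.6    0. ]
rest 0.91 [366.3 206.7] [ 557.  -363.8    0. ]
rest 0.66 [489.1 109. ] [ 675.7 -260.8    0. ]
stylus 0.92 [331.7 321.3] [ 520.7 -487.1   29. ]
stylus 0.84 [335.3  32.7] [ 513.6 -195.9   29. ]
stylus 0.6 [150.6 100.2] [ 345.7 -252.6   29. ]
stylus_tip 0.87 [222.   22.9] [ 414.6 -187.8   29. ]
stylus_tip 0.87 [212.8 180.7] [ 399.  -328.5   29. ]
stylus_tip 0.56 [256.5 279. ] [ 439. -435.   29.]
stylus_shank 0.95 [195.2 157.2] [ 383.4 -305.5   29. ]
stylus_shank 0.88 [277.3 294.4] [ 460.9 -453.4   29. ]
stylus_shank 0.85 [256.4  29. ] [ 444.5 -192.9   29. ]
```

View pics/w4c.png

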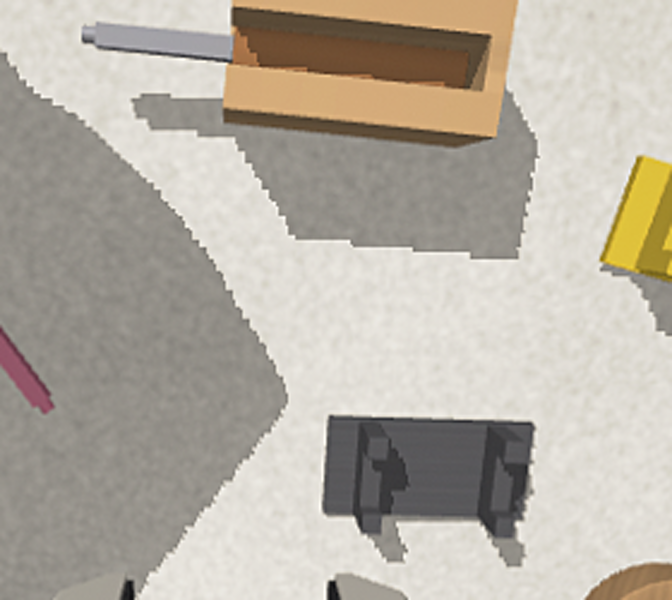

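Run:
```python
from h import *
np.set_printoptions(precision=2,suppress=True)
c=r.calibration('wrist')
f=lambda u,z:onz('wrist',np.array(u)/2.4+[190,10],z,c)
print('rest base',[f(u,6)[:2] for u in([330,415],[533,423],[527,520],[323,514])])
print('saddle tops z34',[f(u,34)[:2] for u in([376,433],[371,524],[514,440],[504,530])])
print('shank top edge z33',[f(u,33)[:2] for u in([97,22],[232,35])],'lower z25/33',[(f(u,25)[:2],f(u,33)[:2]) for u in([100,47],[225,60])],'tip',f([83,34],29))
print('block rim',[f(u,56)[:2] for u in([225,108],[495,137],[517,0])])
b=np.array([[*f(u,6)[:2]] for u in([330,415],[533,423],[527,520],[323,514])],np.float32);print(cv2.minAreaRect(b),b.mean(0))
print(r.observe()['joint_pos'])
```

```text
rest base [array([ 513.17, -335.19]), array([ 601.91, -338.67]), array([ 603.68, -383.54]), array([ 511.51, -380.58])]
saddle tops z34 [array([ 528.67, -336.15]), array([ 528.46, -375.11]), array([ 584.84, -339.04]), array([ 584.29, -377.85])]
shank top edge z33 [array([ 422.37, -184.87]), array([ 470.63, -189.32])] lower z25/33 [(array([ 422.05, -191.83]), array([ 423.14, -193.17])), (array([ 468.07, -196.43]), array([ 468.11, -197.65]))] tip [ 416.57 -188.09   29.  ]
block rim [array([ 468.2 , -216.37]), array([ 561.26, -225.37]), array([ 565.35, -182.09])]
((558.3255004882812, -359.36041259765625), (45.42015075683594, 92.20819854736328), 88.15653991699219) [ 557.57 -359.49]
[-0.66 -0.1   1.67 -0.    1.57 -0.66]
```

Crop picture: the steel shank sticks out of the block from about (85,34) to (230,48), and the dark rest base is at (323–533, 415–520). The sizes check (45×92 mm base, tip to handle about 98 mm).

```bash
python3 -c "
from h import *
plan([446,-191.2,120],0.07)"
```

```text
dp [0.1868, -0.0317, 0.12] spin 1.0001 rpy [-3.1415e+00 -1.0000e-04  1.5701e+00] t 11.0
```

move_arm(moves=[{"grip": 40, "dp": [0.187, -0.032, 0.12], "spin": 1.0}, {"grip": 40, "dp": [0.187, -0.032, 0.12], "spin": 1.0}, {"grip": 40, "dp": [0.187, -0.032, 0.12], "spin": 1.0}, {"grip": 40, "dp": [0.187, -0.032, 0.12], "spin": 1.0}, {"grip": 40, "dp": [0.187, -0.032, 0.12], "spin": 1.0}, {"grip": 40, "dp": [0.187, -0.032, 0.12], "spin": 1.0}, {"grip": 40, "dp": [0.187, -0.032, 0.12], "spin": 1.0}, {"grip": 40, "dp": [0.187, -0.032, 0.12], "spin": 1.0}, {"grip": 40, "dp": [0.187, -0.032, 0.12], "spin": 1.0}, {"grip": 40, "dp": [0.187, -0.032, 0.12], "spin": 1.0}, {"grip": 40, "dp": [0.187, -0.032, 0.12], "spin": 1.0}])

```text
time: 12.1
ee_pos: [445.8, -191.0, 120.2]
tcp_rot: [3.142, -0.0, 0.067]
ft_force: [0.0, 0.4, -0.8]
grip_width: 40.4
gripper_force: 0.0
```

```bash
python3 -c "
from h import *
print(r.observe()['ee_pos'])
plan([446,-191.2,10],-0.097)"
```

```text
[ 445.81249551 -190.97638853  120.16265185]
dp [0.0002, 0.0003, 0.1469] spin 0.1097 rpy [ 3.1415e+00 -1.0000e-04  6.7500e-02] t 12.1
```

move_arm(moves=[{"grip": 40, "dp": [0, 0, 0], "spin": 0.11}, {"grip": 40, "dp": [0, 0, 0.06], "spin": 0.11}, {"grip": 40, "dp": [0, 0, 0.12], "spin": 0.11}, {"grip": 40, "dp": [0, 0, 0.147], "spin": 0.11}, {"grip": 40, "dp": [0, 0, 0.147], "spin": 0.11}, {"grip": 40, "dp": [0, 0, 0.147], "spin": 0.11}, {"grip": 0, "dp": [0, 0, 0.147], "spin": 0.11}, {"grip": 0, "dp": [0, 0, 0.147], "spin": 0.11}, {"grip": 0, "dp": [0, 0, 0.147], "spin": 0.11}, {"grip": 0, "dp": [0, 0, 0.147], "spin": 0.11}, {"grip": 0, "dp": [0, 0, 0.147], "spin": 0.11}, {"grip": 0, "dp": [0, 0, 0.147], "spin": 0.11}], squeeze=40)

```text
time: 13.3
ee_pos: [445.9, -191.0, 10.0]
tcp_rot: [3.142, -0.0, -0.095]
ft_force: [-0.7, 0.6, 2.1]
grip_width: 7.5
gripper_force: 40.0
```

move_arm(moves=[{"grip": 0, "dp": [0, 0, -0.02], "spin": 0}, {"grip": 0, "dp": [0, 0, -0.05], "spin": 0}, {"grip": 0, "dp": [0, 0, -0.08], "spin": 0}, {"grip": 0, "dp": [0, 0, -0.11], "spin": 0}, {"grip": 0, "dp": [0, 0, -0.14], "spin": 0}, {"grip": 0, "dp": [0, 0, -0.14], "spin": 0}, {"grip": 0, "dp": [0, 0, -0.14], "spin": 0}])

```text
time: 14.0
ee_pos: [445.9, -191.0, 115.3]
tcp_rot: [3.141, -0.001, -0.095]
ft_force: [-0.1, 0.9, -1.2]
grip_width: 7.4
gripper_force: 40.0
```

Run:
```python
from h import *
np.set_printoptions(precision=1,suppress=True)
c=r.calibration('wrist');a=save('wrist','w5.png');b=save('side','s5.png');print(r.observe()['ee_pos'],np.array(c['pose'])[:3,3])
for l in('stylus','stylus_tip'):
  for cam in('wrist','side'):
    for d in r.pinpoint(l,cam)[:4]: print(l,cam,round(d['confidence'],2),np.array(d['at']),onz(cam,d['at'],134,c if cam=='wrist' else None))
x=cv2.resize(b[190:310,210:350],None,fx=4,fy=4,interpolation=cv2.INTER_CUBIC)[:420]
save('','v5.png',np.vstack([a[:, :],x[:, :560]])[:800] if 0 else np.hstack([cv2.resize(a,(373,280)),cv2.resize(x,(373,280))]))
```

```text
[ 445.4 -190.8  114. ] [ 526.2 -198.1  280.8]
stylus wrist 0.78 [285.2 130.1] [ 513.8 -196.7  134. ]
stylus side 0.74 [250.8 290.9] [ 297.7 -341.9  134. ]
stylus side 0.69 [354.2 328.9] [ 460.2 -564.6  134. ]
stylus side 0.66 [295.4 227.3] [ 515.4 -194.5  134. ]
stylus_tip wrist 0.69 [287.7 338.4] [ 417.2 -188.7  134. ]
stylus_tip wrist 0.65 [466. 251.] [ 454.5 -271.1  134. ]
stylus_tip side 0.6 [283.  306.2] [ 345.7 -423.4  134. ]
stylus_tip side 0.59 [263.4 234.6] [ 420.4 -176.3  134. ]
stylus_tip side 0.53 [316.5 326.6] [ 385.7 -514.8  134. ]
```

View pics/v5.png

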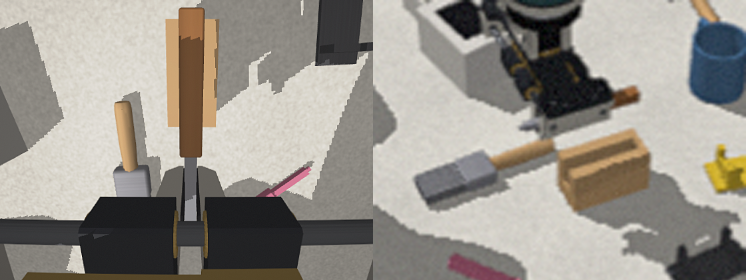

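The stylus hangs level from its shank: handle at (190,80) in the left half, tip side towards the gripper. Now to the rest.

```bash
python3 -c "
from h import *
print(r.observe()['ee_pos'])
plan([488.1,-356.7,80],-0.04);plan([488.1,-356.7,12.5],-0.04)"
```

```text
[ 445.51305368 -190.8444834   114.107216  ]
dp [0.0775, 0.2148, 0.0453] spin -0.0365 rpy [-3.1412e+00  1.1000e-03 -9.4700e-02] t 14.3
dp [0.0776, 0.2148, 0.1353] spin -0.0365 rpy [-3.1412e+00  1.1000e-03 -9.4700e-02] t 14.3
```

move_arm(moves=[{"grip": 0, "dp": [0.015, 0.04, 0], "spin": -0.01}, {"grip": 0, "dp": [0.03, 0.08, 0.02], "spin": -0.02}, {"grip": 0, "dp": [0.045, 0.12, 0.03], "spin": -0.037}, {"grip": 0, "dp": [0.06, 0.16, 0.04], "spin": -0.037}, {"grip": 0, "dp": [0.073, 0.2, 0.045], "spin": -0.037}, {"grip": 0, "dp": [0.0775, 0.215, 0.045], "spin": -0.037}, {"grip": 0, "dp": [0.0775, 0.215, 0.045], "spin": -0.037}, {"grip": 0, "dp": [0.0775, 0.215, 0.045], "spin": -0.037}, {"grip": 0, "dp": [0.0775, 0.215, 0.045], "spin": -0.037}])

```text
time: 15.2
ee_pos: [488.4, -356.0, 81.4]
tcp_rot: [3.142, -0.0, -0.038]
ft_force: [0.4, 0.4, -0.4]
grip_width: 7.7
gripper_force: 40.0
```

Run:
```python
from h import *
np.set_printoptions(precision=1,suppress=True)
c=r.calibration('wrist');a=save('wrist','w6.png');o=r.observe();print(o['ee_pos'],o['tcp_rot'],np.array(c['pose'])[:3,3])
for l,z in(('stylus',98),('rest',0),('stylus_tip',98)):
    for d in r.pinpoint(l,'wrist')[:3]: print(l,round(d['confidence'],2),np.array(d['at']),onz('wrist',d['at'],z,c))
for y,p in((-.04,(557,-359.5)),):
  for s in(-28,28): print(proj('wrist',[p[0]+s,p[1]+s*y,24],c))
plan([488.1,-356.7,12.5],-.04)
save('','w6c.png',cv2.resize(a[0:260,150:430],None,fx=2.2,fy=2.2,interpolation=cv2.INTER_CUBIC))
```

```text
[ 488.4 -356.    81.4] [ 3.1 -0.  -0. ] [ 569.1 -358.6  246.8]
stylus 0.76 [286.  127.8] [ 557.4 -358.2   98. ]
stylus 0.56 [502.  161.5] [ 540.6 -447.6   98. ]
stylus_tip 0.72 [421.9 274.8] [ 489.7 -417.5   98. ]
[288.1 164.9]
[288.5  68.7]
dp [-0.0006, 0.0004, 0.0919] spin 0.001 rpy [ 3.1 -0.  -0. ] t 15.4
```

View pics/w6c.png

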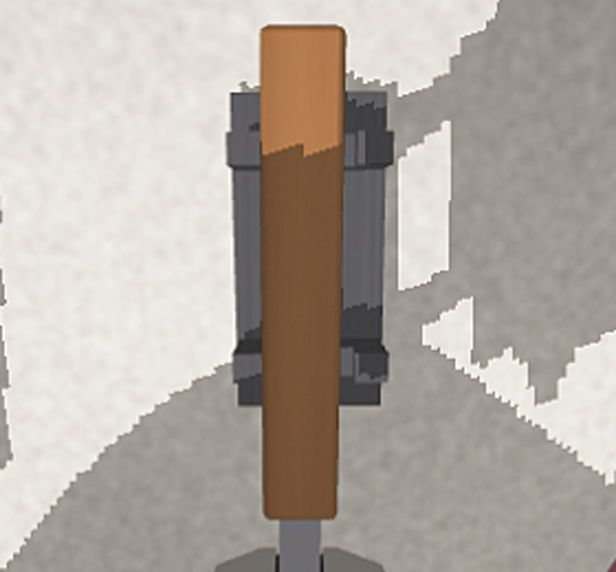

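The handle runs from (262,27) to (337,518) over the rest. The saddles' centre line is at about column 310, slightly right of the handle's 301, so I'll work out the offset.

Run:
```python
from h import *
np.set_printoptions(precision=1,suppress=True)
c=r.calibration('wrist')
f=lambda u,z:onz('wrist',np.array(u)/2.2+[150,0],z,c)[:2]
for w,z in(([227,150],34),([393,150],34),([233,365],34),([388,365],34),([262,100],107),([345,100],107),([263,500],107),([337,500],107)):print(w,f(w,z))
```

```text
[227, 150] [ 585.4 -341.6]
[393, 150] [ 583.8 -383.1]
[233, 365] [ 531.  -339.8]
[388, 365] [ 529.4 -381.4]
[262, 100] [ 587.3 -353.7]
[345, 100] [ 586.8 -367.1]
[263, 500] [ 518.6 -350.4]
[337, 500] [ 518.1 -364.1]
```

move_arm(moves=[{"grip": 0, "dp": [0, 0.0033, 0.02], "spin": -0.005}, {"grip": 0, "dp": [0, 0.0033, 0.05], "spin": -0.005}, {"grip": 0, "dp": [0, 0.0033, 0.075], "spin": -0.005}, {"grip": 0, "dp": [0, 0.0033, 0.085], "spin": -0.005}, {"grip": 0, "dp": [0, 0.0033, 0.091], "spin": -0.005}, {"grip": 0, "dp": [0, 0.0033, 0.091], "spin": -0.005}, {"grip": 0, "dp": [0, 0.0033, 0.091], "spin": -0.005}])

```text
time: 16.1
ee_pos: [488.7, -359.7, 13.6]
tcp_rot: [3.141, -0.001, -0.032]
ft_force: [0.9, -0.1, 0.2]
grip_width: 7.3
gripper_force: 40.0
```

move_arm(moves=[{"grip": 0, "dp": [0, 0, 0.0015], "spin": 0}, {"grip": 0, "dp": [0, 0, 0.0015], "spin": 0}, {"grip": 36, "dp": [0, 0, 0.0015], "spin": 0}, {"grip": 36, "dp": [0, 0, 0.0015], "spin": 0}, {"grip": 36, "dp": [0, 0, 0.0015], "spin": 0}, {"grip": 36, "dp": [0, 0, 0.0015], "spin": 0}, {"grip": 36, "dp": [0, 0, 0.0015], "spin": 0}, {"grip": 36, "dp": [0, 0, -0.06], "spin": 0}, {"grip": 36, "dp": [0, 0, -0.09], "spin": 0}, {"grip": 36, "dp": [0, 0, -0.09], "spin": 0}, {"grip": 36, "dp": [0, 0, -0.09], "spin": 0}])

```text
time: 17.2
ee_pos: [488.4, -359.5, 80.4]
tcp_rot: [3.141, -0.001, -0.032]
ft_force: [-0.5, 0.5, -0.3]
grip_width: 35.8
gripper_force: 0.0
```

Run:
```python
from h import *
np.set_printoptions(precision=1,suppress=True)
c=r.calibration('wrist');a=save('wrist','w7.png');o=r.observe();print(o['ee_pos'],o['tcp_rot'],np.array(c['pose'])[:3,3])
for l,z in(('stylus',31),('rest',0),('stylus_tip',31)):
    for d in r.pinpoint(l,'wrist')[:3]: print(l,round(d['confidence'],2),np.array(d['at']),onz('wrist',d['at'],z,c))
for d in r.regions_of('stylus','wrist')[:2]: print(d['at'],rect(d['mask'],'wrist',35,c))
plan([557.5,-361.5,90],-.04)
save('','w7c.png',cv2.resize(a[0:330,150:430],None,fx=1.8,fy=1.8,interpolation=cv2.INTER_CUBIC))
```

```text
[ 488.  -359.2   79.5] [-3.1  0.  -0. ] [ 569.1 -361.5  245.9]
stylus 0.82 [494.7 164.4] [ 527.2 -486.1   31. ]
stylus 0.62 [287.2 120.3] [ 556.4 -361.9   31. ]
rest 0.75 [282.5 117.1] [ 556.7 -358.9    0. ]
stylus_tip 0.98 [418.1 275.6] [ 454.5 -444.9   31. ]
stylus_tip 0.88 [283.2 274.3] [ 458.4 -356.3   31. ]
[488.6, 176.7] ((507.53192138671875, -473.8739929199219), (19.629762649536133, 125.21520233154297), 61.440738677978516)
[287.4, 132.7] ((529.7021484375, -360.3613586425781), (14.006416320800781, 138.18310546875), 87.70585632324219)
dp [0.0928, 0.0001, -0.0145] spin 0.0055 rpy [-3.1  0.  -0. ] t 17.45
```

View pics/w7c.png

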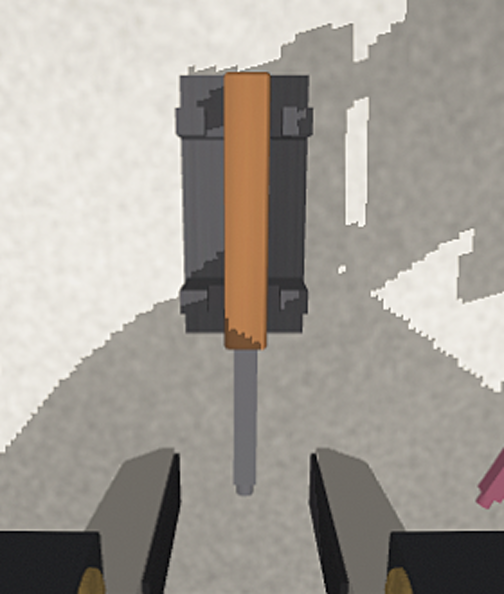

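The stylus lies centred in both saddles: handle (225–270, 72–348), tip at (245,492). Next I'll take it by the handle.

move_arm(moves=[{"grip": 36, "dp": [0.05, 0, -0.015], "spin": 0.005}, {"grip": 36, "dp": [0.092, 0.001, -0.015], "spin": 0.005}, {"grip": 36, "dp": [0.092, 0.001, -0.015], "spin": 0.005}, {"grip": 36, "dp": [0.092, 0.001, -0.015], "spin": 0.005}])

```text
time: 17.85
ee_pos: [557.2, -362.1, 90.4]
tcp_rot: [-3.141, 0.001, -0.039]
ft_force: [0.3, -0.2, -0.2]
grip_width: 36.1
gripper_force: 0.0
```

```bash
python3 -c "
from h import *
print(r.observe()['ee_pos'])
plan([557,-361.8,12],-0.04)"
```

```text
[ 557.2026342  -362.05482361   90.44266597]
dp [-0.0001, -0.0002, 0.1046] spin 0.001 rpy [-3.1408e+00  1.4000e-03 -3.8600e-02] t 17.85
```

move_arm(moves=[{"grip": 36, "dp": [0, 0, 0.05], "spin": 0}, {"grip": 36, "dp": [0, 0, 0.09], "spin": 0}, {"grip": 36, "dp": [0, 0, 0.104], "spin": 0}, {"grip": 36, "dp": [0, 0, 0.104], "spin": 0}, {"grip": 36, "dp": [0, 0, 0.104], "spin": 0}, {"grip": 5, "dp": [0, 0, 0.104], "spin": 0}, {"grip": 5, "dp": [0, 0, 0.104], "spin": 0}, {"grip": 5, "dp": [0, 0, 0.104], "spin": 0}, {"grip": 5, "dp": [0, 0, 0.104], "spin": 0}, {"grip": 5, "dp": [0, 0, 0.104], "spin": 0}], squeeze=50)

```text
time: 18.85
ee_pos: [557.5, -362.6, 14.3]
tcp_rot: [3.141, -0.001, -0.039]
ft_force: [-1.1, 0.0, 6.5]
grip_width: 13.5
gripper_force: 50.0
```

move_arm(moves=[{"grip": 5, "dp": [0, 0, -0.03], "spin": 0}, {"grip": 5, "dp": [0, 0, -0.08], "spin": 0}, {"grip": 5, "dp": [0, 0, -0.13], "spin": 0}, {"grip": 5, "dp": [0, 0, -0.17], "spin": 0}, {"grip": 5, "dp": [0, 0, -0.17], "spin": 0}, {"grip": 5, "dp": [0, 0, -0.17], "spin": 0}])

```text
time: 19.45
ee_pos: [557.3, -362.4, 141.3]
tcp_rot: [3.141, -0.001, -0.039]
ft_force: [-1.0, 0.1, -0.4]
grip_width: 13.4
gripper_force: 50.0
```

Run:
```python
from h import *
np.set_printoptions(precision=1,suppress=True)
c=r.calibration('wrist');a=save('wrist','w8.png');b=save('side','s8.png');o=r.observe();print(o['ee_pos'],o['tcp_rot'][2],o['grip_width'],o['gripper_force'])
z=o['ee_pos'][2]+19
for l in('stylus','stylus_tip'):
  for cam in('wrist','side'):
    for d in r.pinpoint(l,cam)[:4]: print(l,cam,round(d['confidence'],2),np.array(d['at']),onz(cam,d['at'],z,c if cam=='wrist' else None))
y=.132;ex=np.array([np.cos(y),np.sin(y)]);cc=np.array([494,70.])
m=cc+55*ex;print('mouth',m)
print('mouth side px',proj('side',[*m,42]))
for d in r.pinpoint('zero_mouth','side')[:2]:print(d['at'],onz('side',d['at'],42))
p=m+ex*(97.5+30);plan([*p,140],y)
```

```text
[ 556.8 -362.1  139.5] -0.03915572041463111 13.536023149753321 49.99975025653839
stylus wrist 0.93 [286.1 280.7] [ 558.5 -362.1  158.5]
stylus wrist 0.8 [446.2 228.4] [ 580.9 -432.8  158.5]
stylus side 0.61 [356.4 329.5] [ 451.5 -580.9  158.5]
stylus side 0.49 [249.1 293.8] [ 282.  -366.3  158.5]
stylus side 0.47 [341.2 254.7] [ 554.8 -367.1  158.5]
stylus side 0.23 [310.4 262.8] [ 467.9 -351.7  158.5]
stylus_tip side 0.86 [317.5 330.5] [ 371.8 -538.8  158.5]
stylus_tip side 0.82 [283.  306.7] [ 335.8 -440.7  158.5]
stylus_tip side 0.53 [310.7 266. ] [ 462.7 -361.6  158.5]
mouth [548.5  77.2]
mouth side px [262.9 195.7]
[261.4, 197.4] [539.9  71.6  42. ]
[384.7, 294.9] [ 645.1 -468.    42. ]
dp [0.1332, -0.614, 0.0006] spin -0.1141 rpy [-3.1  0.  -0. ] t 19.8
```

```bash
python3 -c "
from h import *
plan([570,-30,190],1.0)"
```

```text
dp [-0.0002, -0.4434, -0.0661] spin -0.6928 rpy [-3.141e+00  1.000e-03 -3.920e-02] t 19.8
```

move_arm(moves=[{"grip": 5, "dp": [0, -0.04, -0.02], "spin": -0.08}, {"grip": 5, "dp": [0, -0.08, -0.04], "spin": -0.17}, {"grip": 5, "dp": [0, -0.13, -0.066], "spin": -0.26}, {"grip": 5, "dp": [0, -0.18, -0.066], "spin": -0.35}, {"grip": 5, "dp": [0, -0.23, -0.066], "spin": -0.44}, {"grip": 5, "dp": [0, -0.28, -0.066], "spin": -0.53}, {"grip": 5, "dp": [0, -0.34, -0.066], "spin": -0.62}, {"grip": 5, "dp": [0, -0.39, -0.066], "spin": -0.693}, {"grip": 5, "dp": [0, -0.43, -0.066], "spin": -0.693}, {"grip": 5, "dp": [0, -0.443, -0.066], "spin": -0.693}, {"grip": 5, "dp": [0, -0.443, -0.066], "spin": -0.693}, {"grip": 5, "dp": [0, -0.443, -0.066], "spin": -0.693}])

```text
time: 21.0
ee_pos: [570.3, -31.2, 190.4]
tcp_rot: [-3.142, 0.0, 1.0]
ft_force: [-0.4, 0.0, -0.8]
grip_width: 13.5
gripper_force: 50.0
```

move_arm(moves=[{"grip": 5, "dp": [0, 0, 0], "spin": 0}, {"grip": 5, "dp": [0, 0, 0], "spin": 0}, {"grip": 5, "dp": [0, 0, 0], "spin": 0}])

```text
time: 21.3
ee_pos: [570.2, -31.1, 190.5]
tcp_rot: [-3.141, 0.0, 0.999]
ft_force: [0.2, -0.3, 0.0]
grip_width: 13.4
gripper_force: 50.0
```

```bash
cat > m.py <<'E'
from h import *
from scipy.optimize import least_squares
np.set_printoptions(precision=1,suppress=True)
c=r.calibration('wrist');a=save('wrist','w9.png');o=r.observe();print(o['ee_pos'],o['tcp_rot'][2],np.array(c['pose'])[:3,3])
for l,z in(('counter',0),('tray',0),('zero_mouth',42),('zero_face',42)):
    for d in r.pinpoint(l,'wrist')[:2]: print(l,round(d['confidence'],2),np.array(d['at']),onz('wrist',d['at'],z,c))
def fit(l,size,z1,x0):
    ds=r.regions_of(l,'wrist'); 
    if not ds: print('none',l); return
    m=ds[0]['mask'].astype(np.uint8)
    ct=cv2.convexHull(max(cv2.findContours(m,0,2)[0],key=cv2.contourArea)).reshape(-1,2).astype(float)
    def res(q):
        R=np.array([[np.cos(q[2]),-np.sin(q[2])],[np.sin(q[2]),np.cos(q[2])]])
        pts=[proj('wrist',[*(q[:2]+R@(np.array(s)*size/2)),z],c) for s in((-1,-1),(1,-1),(1,1),(-1,1)) for z in(0,z1)]
        h=cv2.convexHull(np.array(pts,np.float32))
        return [cv2.pointPolygonTest(h,(float(u[0]),float(u[1])),True) for u in dense]
    dense=[ct[i]+(ct[(i+1)%len(ct)]-ct[i])*t for i in range(len(ct)) for t in np.linspace(0,1,1+int(np.linalg.norm(ct[(i+1)%len(ct)]-ct[i])//3),endpoint=False)]
    s=least_squares(res,x0,x_scale=[1,1,.01],diff_step=1e-3,loss='soft_l1')
    print(l,ds[0]['confidence'],'bbox',ct.min(0),ct.max(0),'fit',np.round(s.x,4),'rms px',np.sqrt(np.mean(np.array(res(s.x))**2)))
fit('counter',np.array([110,110]),70,[494,70,.132]); fit('tray',np.array([56,90]),40,[481,168,.132])
E
python3 m.py
```

```text
[570.2 -31.  190.5] 0.9994672297108871 [614.   37.3 355.9]
counter 0.73 [158.5 134.6] [491.8  75.4   0. ]
tray 0.97 [82.4 48.8] [480.8 175.8   0. ]
zero_mouth 0.84 [183.5  94.9] [543.9  85.2  42. ]
zero_face 0.74 [283.9 282.6] [ 520.2 -105.1   42. ]
counter 0.58 bbox [33. 37.] [236. 233.] fit [492.2  75.8   0.1] rms px 0.4229579971603755
tray 0.63 bbox [0. 0.] [116.  97.] fit [480.7 173.3   0.2] rms px 11.439044224627045
```

```bash
sed -i 's/np.round(s.x,4)/s.x.tolist()/' m.py; python3 m.py
python3 - <<'E'
from h import *
c=r.calibration('wrist')
E
```

```text
[570.3 -30.4 190.5] 1.0002933657062325 [614.  38. 356.]
counter 0.66 [159.2 136.4] [491.2  74.3   0. ]
tray 0.59 [80.5 50.1] [478.4 176.6   0. ]
zero_mouth 0.6 [285.8 408.2] [ 438.6 -235.3   42. ]
zero_mouth 0.59 [186.6  94.8] [546.   84.5  42. ]
none counter
tray 0.73 bbox [0. 0.] [118.  98.] fit [480.2744744249444, 174.40400326062806, 0.16385309818344204] rms px 11.111137829344232
```

```bash
python3 m.py|grep fit
python3 - <<'E'
from h import *
y=.135;ex=np.array([np.cos(y),np.sin(y)]);m=np.array([492.2,75.8])+55*ex
print(m)
plan([*(m+ex*(97.5+35)),120],y)
E
```

```text
counter 0.72 bbox [34. 38.] [237. 234.] fit [492.1757631516876, 75.836981046639, 0.13567167537530242] rms px 0.4113151504860239
tray 0.77 bbox [0. 0.] [117.  99.] fit [480.5592953621632, 174.1402466957842, 0.15468347678070954] rms px 11.222732116251482
[546.69957322  83.20246711]
dp [0.2251, 0.0262, 0.0941] spin 0.5769 rpy [3.1415 0.     1.0003] t 22.35
```

move_arm(moves=[{"grip": 5, "dp": [0.225, 0.026, 0.05], "spin": 0.576}, {"grip": 5, "dp": [0.225, 0.026, 0.05], "spin": 0.576}, {"grip": 5, "dp": [0.225, 0.026, 0.05], "spin": 0.576}, {"grip": 5, "dp": [0.225, 0.026, 0.05], "spin": 0.576}, {"grip": 5, "dp": [0.225, 0.026, 0.05], "spin": 0.576}, {"grip": 5, "dp": [0.225, 0.026, 0.094], "spin": 0.576}, {"grip": 5, "dp": [0.225, 0.026, 0.094], "spin": 0.576}, {"grip": 5, "dp": [0.225, 0.026, 0.094], "spin": 0.576}, {"grip": 5, "dp": [0.225, 0.026, 0.094], "spin": 0.576}])

```text
time: 23.25
ee_pos: [678.2, 101.0, 121.6]
tcp_rot: [3.142, -0.001, 0.139]
ft_force: [-0.6, 0.5, 0.5]
grip_width: 13.6
gripper_force: 50.0
```

Run:
```python
from h import *
np.set_printoptions(precision=1,suppress=True)
y=.1357;ex=np.array([np.cos(y),np.sin(y)]);m=np.array([492.2,75.8])+55*ex
print(r.observe()['ee_pos'])
plan([*(m+ex*(97.5+30)),25],y)
o=r.observe();e=o['ee_pos'];b=save('side','s9.png')
for l,off in(('stylus',0),('stylus_tip',97.5)):
    q=[*(e[:2]-ex*off),e[2]+17];print(l,q,proj('side',q))
    for d in r.pinpoint(l,'side')[:4]: print(round(d['confidence'],2),np.array(d['at']))
```

```text
[678.2 101.  121.6]
dp [-0.0071, -0.0003, 0.1288] spin 0.0021 rpy [ 3.1 -0.   0.1] t 23.25
stylus [np.float64(678.2273218168801), np.float64(100.96430640340091), np.float64(138.6357361002916)] [292.6 158.4]
0.82 [252.8 291.4]
0.75 [270.5 168. ]
0.57 [355.  328.7]
0.43 [291.9 157.6]
stylus_tip [np.float64(581.6236514825673), np.float64(87.7741252848787), np.float64(138.6357361002916)] [269.6 168.6]
0.66 [282.  306.4]
0.56 [320.2 331.4]
0.54 [268.7 168.4]
```

move_arm(moves=[{"grip": 5, "dp": [-0.007, 0, 0.04], "spin": 0.002}, {"grip": 5, "dp": [-0.007, 0, 0.09], "spin": 0.002}, {"grip": 5, "dp": [-0.007, 0, 0.129], "spin": 0.002}, {"grip": 5, "dp": [-0.007, 0, 0.129], "spin": 0.002}, {"grip": 5, "dp": [-0.007, 0, 0.129], "spin": 0.002}, {"grip": 5, "dp": [-0.007, 0, 0.129], "spin": 0.002}])

```text
time: 24.0
ee_pos: [673.8, 100.5, 25.9]
tcp_rot: [3.142, -0.003, 0.134]
ft_force: [0.0, 0.4, 0.1]
grip_width: 13.9
gripper_force: 50.0
```

Run:
```python
from h import *
np.set_printoptions(precision=1,suppress=True)
y=.1357;ex=np.array([np.cos(y),np.sin(y)]);m=np.array([492.2,75.8])+55*ex
o=r.observe();e=o['ee_pos'];print(e,o['tcp_rot'])
plan([*(m+ex*(97.5-28)),25],y)
for cam in('side','top'):
    save(cam,'x9.png')
    for l,off in(('stylus',0),('stylus_tip',97.5),('zero_mouth',0)):
        q=[*(e[:2]-ex*off),e[2]+17] if l!='zero_mouth' else [*m,42];print(cam,l,proj(cam,q),[(round(d['confidence'],2),np.array(d['at'])) for d in r.pinpoint(l,cam)[:4]])
```

```text
[673.8 100.5  25.9] [ 3.1 -0.   0.1]
dp [-0.0784, 0.0, 0.001] spin -0.0014 rpy [ 3.1 -0.   0.1] t 24.0
side stylus [291.1 180.9] [(0.77, array([355.1, 330. ])), (0.74, array([249.8, 290.9])), (0.58, array([289.1, 180.7]))]
side stylus_tip [268.9 191.3] [(0.68, array([283.6, 302.9])), (0.62, array([270.1, 191. ])), (0.56, array([318.8, 330.5]))]
side zero_mouth [261.6 194.9] [(0.69, array([261.7, 194.7])), (0.46, array([237.3, 204.5])), (0.24, array([385.7, 293.3]))]
top stylus [230.7 170.1] [(0.77, array([450.4, 223.6]))]
top stylus_tip [235.  204.3] [(0.79, array([430.2, 259.4])), (0.61, array([391. , 273.5]))]
top zero_mouth [236.4 215.4] []
```

move_arm(moves=[{"grip": 5, "dp": [-0.015, 0, 0], "spin": 0}, {"grip": 5, "dp": [-0.03, 0, 0], "spin": 0}, {"grip": 5, "dp": [-0.04, 0, 0], "spin": 0}, {"grip": 5, "dp": [-0.048, 0, 0], "spin": 0}, {"grip": 5, "dp": [-0.055, 0, 0], "spin": 0}, {"grip": 5, "dp": [-0.062, 0, 0], "spin": 0}, {"grip": 5, "dp": [-0.069, 0, 0], "spin": 0}, {"grip": 5, "dp": [-0.075, 0, 0], "spin": 0}, {"grip": 5, "dp": [-0.075, 0, 0], "spin": 0}])

```text
time: 25.3
ee_pos: [616.4, 92.9, 23.3]
tcp_rot: [3.142, 0.0, 0.133]
ft_force: [-0.4, -0.1, -0.8]
grip_width: 13.7
gripper_force: 50.0
```

move_arm(moves=[{"grip": 5, "dp": [-0.003, 0, -0.001], "spin": 0}, {"grip": 5, "dp": [-0.006, 0, -0.002], "spin": 0}, {"grip": 5, "dp": [-0.009, 0, -0.002], "spin": 0}, {"grip": 5, "dp": [-0.011, 0, -0.002], "spin": 0}, {"grip": 5, "dp": [-0.011, 0, -0.002], "spin": 0}])

```text
time: 25.8
ee_pos: [608.9, 91.8, 25.0]
tcp_rot: [3.142, -0.001, 0.133]
ft_force: [4.8, 1.4, -0.4]
grip_width: 13.3
gripper_force: 50.0
```

move_arm(moves=[{"grip": 5, "dp": [-0.0015, 0, 0], "spin": 0}, {"grip": 5, "dp": [-0.003, 0, 0], "spin": 0}, {"grip": 5, "dp": [-0.004, 0, 0], "spin": 0}, {"grip": 5, "dp": [-0.004, 0, 0], "spin": 0}])

```text
time: 26.2
ee_pos: [607.0, 91.6, 25.6]
tcp_rot: [3.142, -0.004, 0.133]
ft_force: [12.7, 1.1, -1.3]
grip_width: 13.5
gripper_force: 50.0
```

Hard stop reached at 12.7 N, so the button is fully in. Holding it for over a second.

move_arm(moves=[{"grip": 5, "dp": [0, 0, 0], "spin": 0}, {"grip": 5, "dp": [0, 0, 0], "spin": 0}, {"grip": 5, "dp": [0, 0, 0], "spin": 0}, {"grip": 5, "dp": [0, 0, 0], "spin": 0}, {"grip": 5, "dp": [0, 0, 0], "spin": 0}, {"grip": 5, "dp": [0, 0, 0], "spin": 0}, {"grip": 5, "dp": [0, 0, 0], "spin": 0}, {"grip": 5, "dp": [0, 0, 0], "spin": 0}, {"grip": 5, "dp": [0, 0, 0], "spin": 0}, {"grip": 5, "dp": [0, 0, 0], "spin": 0}, {"grip": 5, "dp": [0, 0, 0], "spin": 0}, {"grip": 5, "dp": [0, 0, 0], "spin": 0}])

```text
time: 27.4
ee_pos: [607.0, 91.6, 25.5]
tcp_rot: [3.142, -0.003, 0.133]
ft_force: [12.1, 1.7, -0.9]
grip_width: 13.2
gripper_force: 50.0
```

Run:
```python
from h import *
np.set_printoptions(precision=2,suppress=True)
o=r.observe();print(o['time'],o['ee_pos'],o['ft_force'],o['tcp_rot'])
save('side','s10.png')
e=o['ee_pos'];y=.1357;ex=np.array([np.cos(y),np.sin(y)])
print(proj('side',[*e[:2],e[2]+17]),[(d['confidence'],d['at']) for d in r.pinpoint('stylus','side')[:4]])
```

```text
27.4 [607.04  91.57  25.54] [12.08  1.66 -0.91] [ 3.14 -0.    0.13]
[275.85 188.07] [(0.74, [356.7, 327.6]), (0.67, [252.0, 291.8]), (0.61, [275.2, 190.2])]
```

move_arm(moves=[{"grip": 5, "dp": [0.015, 0, 0], "spin": 0}, {"grip": 5, "dp": [0.03, 0, 0], "spin": 0}, {"grip": 5, "dp": [0.05, 0, 0], "spin": 0}, {"grip": 5, "dp": [0.07, 0, 0], "spin": 0}, {"grip": 5, "dp": [0.095, 0, 0], "spin": 0}, {"grip": 5, "dp": [0.095, 0, -0.05], "spin": 0}, {"grip": 5, "dp": [0.095, 0, -0.11], "spin": 0}, {"grip": 5, "dp": [0.095, 0, -0.16], "spin": 0}, {"grip": 5, "dp": [0.095, 0, -0.16], "spin": 0}, {"grip": 5, "dp": [0.095, 0, -0.16], "spin": 0}])

```text
time: 28.5
ee_pos: [676.8, 100.9, 145.0]
tcp_rot: [3.142, -0.0, 0.133]
ft_force: [-0.2, 0.1, -1.7]
grip_width: 13.3
gripper_force: 50.0
```

```bash
python3 -c "
from h import *
print(r.observe()['ee_pos'])
plan([557.5,-362.3,90],-0.039)"
```

```text
[676.77431548 100.94844603 145.01690607]
dp [-0.2397, 0.591, 0.0733] spin 0.1149 rpy [ 3.1416e+00 -3.0000e-04  1.3330e-01] t 28.5
```

move_arm(moves=[{"grip": 5, "dp": [-0.012, 0.03, 0], "spin": 0.01}, {"grip": 5, "dp": [-0.036, 0.09, 0], "spin": 0.02}, {"grip": 5, "dp": [-0.06, 0.15, 0], "spin": 0.04}, {"grip": 5, "dp": [-0.084, 0.21, 0], "spin": 0.06}, {"grip": 5, "dp": [-0.108, 0.27, 0], "spin": 0.08}, {"grip": 5, "dp": [-0.132, 0.33, 0], "spin": 0.1}, {"grip": 5, "dp": [-0.156, 0.39, 0], "spin": 0.115}, {"grip": 5, "dp": [-0.18, 0.45, 0], "spin": 0.115}, {"grip": 5, "dp": [-0.204, 0.51, 0], "spin": 0.115}, {"grip": 5, "dp": [-0.226, 0.56, 0], "spin": 0.115}, {"grip": 5, "dp": [-0.24, 0.591, 0.03], "spin": 0.115}, {"grip": 5, "dp": [-0.24, 0.591, 0.073], "spin": 0.115}])

```text
time: 29.7
ee_pos: [555.7, -365.5, 88.8]
tcp_rot: [3.141, 0.0, -0.042]
ft_force: [0.8, 1.0, -0.7]
grip_width: 13.5
gripper_force: 50.0
```

move_arm(moves=[{"grip": 5, "dp": [0, 0, 0], "spin": 0}, {"grip": 5, "dp": [0, 0, 0], "spin": 0}])

```text
time: 29.9
ee_pos: [556.5, -361.8, 89.0]
tcp_rot: [-3.14, 0.002, -0.039]
ft_force: [0.1, 1.2, 0.5]
grip_width: 13.5
gripper_force: 50.0
```

Run:
```python
from h import *
np.set_printoptions(precision=2,suppress=True)
o=r.observe();e=o['ee_pos'];print(e);plan([557.4,-362.4,14.5],-0.039)
save('side','s11.png')
y=-.039;ex=np.array([np.cos(y),np.sin(y)])
for l,off in(('stylus',0),('stylus_tip',97.5)):print(proj('side',[*(e[:2]-ex*off),e[2]+17]),[(d['confidence'],d['at']) for d in r.pinpoint(l,'side')[:5]])
```

```text
[ 556.51 -361.76   89.01]
dp [0.0015, 0.001, 0.0993] spin 0.0 rpy [-3.14  0.   -0.04] t 29.9
[338.91 266.37] [(0.65, [249.5, 292.3]), (0.63, [339.5, 267.5])]
[307.94 278.74] [(0.82, [286.1, 304.1]), (0.54, [307.5, 276.7]), (0.51, [316.5, 330.3])]
```

move_arm(moves=[{"grip": 5, "dp": [0, 0, 0.03], "spin": 0}, {"grip": 5, "dp": [0, 0, 0.06], "spin": 0}, {"grip": 5, "dp": [0, 0, 0.08], "spin": 0}, {"grip": 5, "dp": [0, 0, 0.09], "spin": 0}, {"grip": 5, "dp": [0, 0, 0.096], "spin": 0}, {"grip": 5, "dp": [0, 0, 0.1], "spin": 0}, {"grip": 5, "dp": [0, 0, 0.1], "spin": 0}, {"grip": 5, "dp": [0, 0, 0.1], "spin": 0}])

```text
time: 30.85
ee_pos: [557.1, -362.6, 15.8]
tcp_rot: [3.141, -0.001, -0.039]
ft_force: [0.3, 0.4, -0.6]
grip_width: 13.7
gripper_force: 50.0
```

move_arm(moves=[{"grip": 5, "dp": [0, 0, 0.001], "spin": 0}, {"grip": 5, "dp": [0, 0, 0.002], "spin": 0}, {"grip": 36, "dp": [0, 0, 0.002], "spin": 0}, {"grip": 36, "dp": [0, 0, 0.002], "spin": 0}, {"grip": 36, "dp": [0, 0, 0.002], "spin": 0}, {"grip": 36, "dp": [0, 0, 0.002], "spin": 0}, {"grip": 36, "dp": [0, 0, 0.002], "spin": 0}, {"grip": 36, "dp": [0, 0, -0.03], "spin": 0}, {"grip": 36, "dp": [0, 0, -0.09], "spin": 0}, {"grip": 36, "dp": [-0.05, 0, -0.12], "spin": 0}, {"grip": 36, "dp": [-0.092, 0, -0.12], "spin": 0}, {"grip": 36, "dp": [-0.092, 0, -0.12], "spin": 0}])

```text
time: 32.05
ee_pos: [485.7, -359.8, 106.2]
tcp_rot: [3.14, -0.001, -0.04]
ft_force: [0.6, -0.3, -0.6]
grip_width: 36.1
gripper_force: 0.0
```

move_arm(moves=[{"grip": 36, "dp": [0, 0, 0], "spin": 0}, {"grip": 36, "dp": [0, 0, 0], "spin": 0}])

```text
time: 32.25
ee_pos: [488.3, -359.6, 104.8]
tcp_rot: [-3.141, 0.0, -0.039]
ft_force: [-0.8, -0.3, 0.3]
grip_width: 36.0
gripper_force: 0.0
```

Run:
```python
from h import *
np.set_printoptions(precision=1,suppress=True)
c=r.calibration('wrist');save('wrist','w12.png');print(r.observe()['ee_pos'])
for l,z in(('stylus',31),('rest',0),('stylus_tip',31)):
    for d in r.pinpoint(l,'wrist')[:3]: print(l,round(d['confidence'],2),onz('wrist',d['at'],z,c))
for d in r.regions_of('stylus','wrist')[:3]: print(d['at'],rect(d['mask'],'wrist',36,c))
a=save('top','t12.png');ct=r.calibration('top')
for l,z in(('counter',70),('tray',40)):
    for d in r.regions_of(l,'top')[:1]: print(l,rect(d['mask'],'top',z,ct))
for l in('tray','counter','tray_corner_a'):
  for cam in('top','side'):
    if cam=='side' and l=='tray': save('side','s12.png')
    print(l,cam,[(round(d['confidence'],2),onz(cam,d['at'],0)[:2]) for d in r.pinpoint(l,cam)[:2]])
plan([520,-60,220],1.5)
```

```text
[ 488.5 -359.6  104.7]
stylus 0.71 [ 554.6 -360.5   31. ]
stylus 0.71 [ 526.  -490.3   31. ]
stylus 0.69 [ 483.5 -360.1   31. ]
rest 0.69 [ 556.6 -361.2    0. ]
stylus_tip 0.95 [ 458.1 -360.3   31. ]
stylus_tip 0.63 [ 451.3 -444.7   31. ]
stylus_tip 0.62 [ 407.4 -336.8   31. ]
[286.9, 131.1] ((529.1632080078125, -360.8395080566406), (14.123466491699219, 137.95518493652344), 88.25580596923828)
[470.7, 171.3] ((507.1048889160156, -474.6460266113281), (18.699344635009766, 125.53924560546875), 61.3848991394043)
[250.0, 323.6] ((407.61199951171875, -329.45355224609375), (16.00773811340332, 11.353547096252441), 88.00712585449219)
counter ((475.37921142578125, 169.31849670410156), (59.30195617675781, 86.46221923828125), 8.232002258300781)
tray ((479.26129150390625, 173.58145141601562), (60.98090362548828, 87.0268783569336), 8.219066619873047)
tray top [(0.63, array([488.8, 174.6]))]
tray side [(0.44, array([480.4, 187.6]))]
counter top [(0.74, array([492.3,  67.2])), (0.59, array([ 555.9, -367.3]))]
counter side [(0.67, array([485.6,  73.5]))]
tray_corner_a top [(0.95, array([507.9, 125.9])), (0.91, array([456.5, 124. ]))]
tray_corner_a side [(0.65, array([474.4, 133.5])), (0.26, array([ 411.7, -122.8]))]
dp [0.0271, -0.4009, -0.1532] spin -1.0262 rpy [ 3.1 -0.  -0. ] t 33.0
```

move_arm(moves=[{"grip": 36, "dp": [0, -0.03, -0.1], "spin": -0.1}, {"grip": 36, "dp": [0, -0.54, -0.13], "spin": -1.0}, {"grip": 36, "dp": [0, -0.54, -0.13], "spin": -1.0}, {"grip": 36, "dp": [0, -0.54, -0.13], "spin": -1.0}, {"grip": 36, "dp": [0, -0.54, -0.13], "spin": -1.0}, {"grip": 36, "dp": [0, -0.54, -0.13], "spin": -1.0}, {"grip": 36, "dp": [0, -0.54, -0.13], "spin": -1.0}, {"grip": 36, "dp": [0, -0.54, -0.13], "spin": -1.0}, {"grip": 36, "dp": [0, -0.54, -0.13], "spin": -1.0}, {"grip": 36, "dp": [0, -0.54, -0.13], "spin": -1.0}, {"grip": 36, "dp": [0, -0.54, -0.13], "spin": -1.0}, {"grip": 36, "dp": [0, -0.54, -0.13], "spin": -1.0}])

```text
time: 34.2
ee_pos: [503.7, 44.7, 202.5]
tcp_rot: [-3.142, 0.0, 1.456]
ft_force: [-0.1, -0.2, -0.6]
grip_width: 35.8
gripper_force: 0.0
```

move_arm(moves=[{"grip": 36, "dp": [0, 0, 0], "spin": 0}, {"grip": 36, "dp": [0, 0, 0], "spin": 0}, {"grip": 36, "dp": [0, 0, 0], "spin": 0}])

```text
time: 34.5
ee_pos: [503.8, 44.4, 202.5]
tcp_rot: [-3.141, 0.0, 1.458]
ft_force: [0.1, 0.3, -0.3]
grip_width: 35.9
gripper_force: 0.0
```

```bash
python3 m.py; python3 m.py|grep fit
```

```text
[503.8  44.6 202.5] 1.4589030870189776 [512.9 125.2 367.9]
counter 0.78 [269.6 153.8] [490.5  72.8   0. ]
tray 0.71 [246.3  44.2] [481.6 177.4   0. ]
zero_mouth 0.87 [330.3 141.7] [548.   83.4  42. ]
counter 0.63 bbox [184.  78.] [345. 237.] fit [491.9241263699954, 75.90573531798752, 0.13718063418114268] rms px 0.2266048134246731
tray 0.56 bbox [195.   0.] [286. 101.] fit [481.54301117208956, 167.20541927562812, 0.14146919840770403] rms px 5.160998746400869
counter 0.79 bbox [185.  78.] [345. 238.] fit [492.09203058303564, 76.23968577515245, 0.13608332405185053] rms px 0.7539943701708421
tray 0.78 bbox [197.   0.] [285. 100.] fit [481.59108670558766, 167.48533828266886, 0.13883956715055387] rms px 5.286634963481947
```

Run:
```python
from h import *
np.set_printoptions(precision=1,suppress=True)
c=r.calibration('wrist');a=save('wrist','w13.png').astype(int)
y=.1365;ex=np.array([np.cos(y),np.sin(y)]);ey=np.array([-ex[1],ex[0]]);dk=np.array([492,76.])+55*ey
m=r.regions_of('tray','wrist')[0]['mask'];out=[]
for col in range(200,286,6):
    w=np.where(m[:,col])[0]
    if len(w): p=onz('wrist',[col,w.max()+.5],40,c)[:2]-dk; out.append((p@ex,p@ey))
print(np.array(out))
for s in(-20,-8,8,20):
    print(s,[int(a[tuple(np.round(proj('wrist',[*(dk+s*ex+t*ey),40],c)).astype(int)[::-1])].sum()//3) for t in range(-6,9)])
```

```text
[[-26.   69.2]
 [-24.8  56.3]
 [-24.6  40.1]
 [-25.   21.1]
 [-25.5   1.6]
 [-20.2   1.1]
 [-14.7   1.4]
 [ -9.4   1. ]
 [ -3.9   1.3]
 [  1.5   1.6]
 [  7.    1.9]
 [ 12.2   1.5]
 [ 17.7   1.8]
 [ 22.9   1.3]
 [ 28.1   0.9]]
-20 [201, 201, 202, 201, 201, 201, 202, 200, 202, 208, 112, 91, 106, 77, 97]
-8 [201, 200, 201, 202, 202, 202, 200, 202, 201, 202, 201, 202, 202, 203, 203]
8 [202, 202, 202, 202, 203, 201, 202, 201, 202, 202, 202, 201, 202, 202, 201]
20 [203, 201, 203, 202, 202, 201, 202, 202, 203, 208, 158, 128, 34, 55, 81]
```

```bash
python3 -c "
from cell import r
print(r.job_done())"
```

```text
the job is handed in; nothing more can be done
None
```

I handed the job in at about 35 s of the 72 s; the hand-in gave no verdict. By my measurements, the tray is flush and centred on the dock, the zero button was held fully in for over a second, and the stylus lies released across the dark rest's saddles.

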